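# Ease off a ratchet clamp and take out the drilled block

## Robot

A 7-joint arm with a two-finger parallel gripper is mounted at the origin on a cart in front of the work surface, level with it; the furniture and walls round the work are solid. World frame = base frame: x ahead of the robot, y to its left, z up, the work surface at z = 0. Lengths are in m, angles in rad, forces in N, time in s.
With the tool pointing down it reaches from about 0.4 to 0.9 m from the base axis. Payload 5.6 kg.
Tool frame: the origin (TCP) lies at the very end of the fingers, on their centre line; the grasp point (between the pads) lies 19 mm behind it (manip.tcp_to_grasp is the distance from the TCP to the grasp point, in m); z points along the fingers, y is the line along which they close (so a half turn about z gives the same grasp; the last joint's range is limited). The gripper opens to 92 mm and grips with 3 to 60 N. Pads are 20 mm wide; open, the fingers measure 128 mm over their backs; the gripper's body (75 mm by 189 mm) begins 69 mm behind the grasp point.
Start: joints at [-1.297, 0.468, -0.012, 1.603, 0.006, 1.071, -0.056], TCP at [0.203, 0.618, 0.215] pointing down, gripper open.
Joint ranges: [-2.53, 2.53], [-0.31, 2.02], [-1.57, 1.55], [0.28, 2.44], [-1.29, 4.43], [0.15, 1.84], [-2.92, 2.92]. Speed limits (rad/s): [2.57, 2.57, 3.14, 3.14, 3.14, 3.14, 3.14].

## Interface

Orientations are given as [roll, pitch, yaw] about the fixed x, y, z axes, in that order (R = Rz(yaw) Ry(pitch) Rx(roll)).
In Python, from bench import manip, optics gives the robot as it stands.
- The arm moves only by the shell command python3 -m creep 'ROWS'. ROWS is a JSON object of lists of equal length, an entry for each row: "translation": the shift along the tool's x, y, z normalised to -1 to 1, where 1 is 0.025 m, a list of three; "rot": the turn, a rotation vector about the tool's x, y, z normalised to -1 to 1, where 1 is 4 degrees, a list of three; "fingers": the opening, from -1 (shut) to 1 (fully open). A call has 1 to 20 rows; each row shifts and turns the commanded pose from where the row before left it, along the tool's axes as they then stand; what a row does not reach is not made up. A row lasts 1/10 s, in which the tool goes at most 50 mm and 8.59 degrees, less where a joint would pass 70% of its speed; a pose out of reach is approached as far as the arm can. A call with a number of a shift or a turn outside -1 to 1 is refused whole. A call with a gripper value outside its range is refused whole. The fingers move at their own pace and stop on an object; the grip force is fixed at half the most. Time passes only in rows, so rows that do not move let the fingers close. It gives the time, the measured TCP pose, the force, the opening and the grip force at its end, in the units of the state.
- manip.state(): the state, without advancing time (a new reading comes with each control period).
- optics.read_camera(name): name is "scene" or "top"; returns a dict with "frame" (420x560x3 uint8, red, green, blue), "range_z" (420x560 float32, m along the optical axis (not along the pixel's ray), 0 where there is no reading), "K" (3x3 intrinsics, pixels), "origin" and "rotation" of the camera in the world. Camera axes: x right, y up, looking along -z (the intrinsics and any distortion apply to the point x, -y, -z); pixel columns grow to the right and rows downward; lengths in m; the calibration is good to about 2 mm. A picture is of the moment at which its call begins.
- manip.hand_in(): hands the job in; it is judged then, once.
The state is a dict: "t": time; "qpos": joint angles; "qd": joint speeds; "joint_efforts": joint torques, N m; "tcp_pos": TCP position; "tcp_rot": TCP orientation; "force": force on the tool from outside, world axes, zero at the start; "torque": the same for the moment, N m; "grip_width": opening from 0.0 (shut) to 1.0 (fully open); "gripper_force": force on a finger pad.
Only numpy, scipy, OpenCV 4.12 (cv2) and the standard library are available. Lean on these libraries where they do the work, as an engineer would, in place of code of your own. Each camera call takes 0.05 s, during which the arm holds its last target. There are 200 camera calls.

## Task

The drilled hardwood block is held in the ratchet clamp and is wanted for inspection. Squeeze the clamp's release lever to its post and, as the pawl is jammed by the clamping load, ease the jaw in gently toward the block until the pawl comes free; still squeezing, draw the jaw back to its stop and let go. Then draw the block out from under the lip of the fixed jaw and lay it flat, holes up, on the middle of the white sample plate, leaving the petri dish, loupe and eraser where they are.

Things in the scene. Friction and masses are not known exactly. Their poses are not given: they have to be found in the camera images.
- clamp: Ratchet bar clamp on an aluminium plate 240 x 74 x 10 mm screwed to the bench; origin under the plate's middle, x along the bar from release lever to work, z up. A toothed steel rail (6 mm pitch, 4 mm deep) runs along it; a sliding jaw (44 mm wide, 46 high) has a pawl that lets it go only toward the work. The work lies on a bed 36 mm wide, top z = 24 mm.
- lip (a point): Middle of the rear edge of the fixed jaw's lip, on its underside: clamp x = 77 mm, z = 48 mm. The fixed jaw (44 mm wide, face at clamp x = 85 mm, top z = 55 mm) has this lip reaching 8 mm back over the end of the work, 2 mm above it; the work must be drawn at least 8 mm to -x before it can be lifted.
- jaw (a joint): How far the sliding jaw stands back, m: grows to clamp -x, 0.050 at the back stop; its front face is at clamp x = 4 mm minus this. Starts near 0.003 or 0.009, loaded by the pad with some 17 or 9 N, which jams the pawl even with the lever squeezed; eased 1 to 2 mm toward the work by a little more than that load, the squeezed pawl lifts. Then it slides with 1.5 N; pawl down, it cannot go back.
- post (a point): On the sliding jaw and one piece with it: centre of the upright post, a plate 8 mm thick along clamp x, 26 mm wide, top at z = 84 mm. This point is at z = 72 mm, clamp x = -14 mm minus jaw. Its front (+x) face is free from z = 46 mm up.
- lever_bar (a point): Axis of the cross bar (10 mm diameter, 30 mm long across the clamp) on top of the release lever, behind the post: 34 mm behind post and z = 70 mm at rest; 20 mm behind and z = 75 mm when squeezed. Over post front and bar a grip is 43 mm wide at rest, 29 mm squeezed.
- lever (a joint): Release lever, rad: 0 at rest, 0.32 squeezed home toward the post (its top moves to clamp +x); takes 3 N at the bar at first, 9 N at the end, springs back. It lifts the pawl through a spring, so squeezing harder does not free a jammed pawl; the pawl stays up only while squeezed. Its pin is 30 mm behind the jaw's face at z = 30 mm.
- pad: Sprung pad on the sliding jaw's front, rubber faced, 40 mm wide, z = 27 to 44 mm, guided along clamp x: spring 1.3 N/mm, 16 mm travel, then solid. Its face is 22 mm to clamp +x of its origin, which lies on the bench plane. Over 60 N on the block would bruise the wood.
- wood_block: Hardwood block 45 x 75 x 22 mm (own x, y, z), drilled holes in its top, 0.04 to 0.09 kg; origin at the centre of its underside. In the clamp its 75 mm length runs along clamp x from fixed jaw to pad, one end under the lip; its 75 mm long sides, 45 mm apart, overhang the bed by 4 mm and are free for the fingers.
- sample_plate: Flat white card plate 128 x 132 mm with a low crimped rim, 2 mm thick in the middle, loose on the bench; origin at the centre of its underside.
- petri_dish: Covered cream dish, 48 mm diameter, 13 mm high, bystander; origin under its centre.
- loupe: Black watchmaker's loupe, 36 mm diameter, 30 mm high, standing on its wide end, bystander; origin under its centre.
- eraser: Blue and white eraser 21 x 42 x 13 mm, bystander; origin under its centre.
Things that resemble listed ones, but are neither listed nor needed, are in the scene too. There is more than one size of the wood_block; the one meant has the size given above.

How it is judged:
On the way, in this order (a step that is already met when the one before it is completed fails the run):
1. the jaw is drawn back to its stop with the block still lying in the clamp (value of joint jaw above 0.045 m and z of wood_block in the frame of clamp below 0.032 m and x of wood_block in the frame of clamp above 0.02 m), for 0.2 s.
2. the block is lifted clear of the clamp (z of wood_block in the frame of clamp above 0.055 m), for 0.1 s.
At the end, for the whole second after the job is handed in: The block lies flat (within 7 degrees), holes up, at rest and released on the sample plate, its centre within 25 mm of the plate's; the jaw stands within 5 mm of its back stop (angle between wood_block's own z axis and vertical below 0.12 rad and value of joint jaw above 0.045 m and horizontal distance between wood_block and sample_plate below 0.025 m and z of wood_block in the frame of sample_plate below 0.008 m and linear speed of wood_block below 0.02 m/s and angle between sample_plate's own z axis and vertical below 0.1 rad); the robot touches nothing.
It fails at once if the pad was pressed on the block with more than 60 N (contact force between pad and wood_block above 60 N).
It fails at once if the block was dropped or thrown (loose at more than 0.6 m/s) (contact force between the fingers and wood_block below 0.05 N and linear speed of wood_block above 0.6 m/s).
It fails at once if the petri dish was moved more than 20 mm (distance of petri_dish from where it was at the start of the episode above 0.02 m).
It fails at once if the loupe was moved more than 20 mm (distance of loupe from where it was at the start of the episode above 0.02 m).
It fails at once if the eraser was moved more than 20 mm (distance of eraser from where it was at the start of the episode above 0.02 m).
It also fails if it takes over 58 s, if anything falls off the work surface, if the arm or the gripper's body presses on something with over 40 N, if the wrist force passes 120 N, or if a joint passes its speed limit or range.

## Working session

There is one attempt and no reset: what is moved stays moved. The work goes in short steps, Python scripts to look and compute and a shell command to move; the robot and the scene stay as the last step left them, time stands still between calls to the robot, and variables do not carry over. Pictures are saved under pics/ and viewed, at most 10 in all, crops included, and the job is handed in when it is done.

```bash
ls; mkdir -p pics; python3 - <<'E'
from bench import manip, optics
import cv2,numpy as np
print(manip.state())
for n in("scene","top"):
    c=optics.read_camera(n); np.savez('%s0.npz'%n,**c)
    cv2.imwrite(f'pics/{n}0.png',c["frame"][...,::-1]); print(n,c["K"],c["origin"],c["rotation"], [k for k in c])
E
```

```text
pics
{'t': 0.0, 'qpos': array([-1.29699485,  0.46838293, -0.01159684,  1.60363531,  0.00599979,
        1.07137622, -0.05629043]), 'qd': array([ 0.00233205,  0.00023855,  0.00049247,  0.00099525, -0.00108713,
        0.00049211,  0.00026113]), 'joint_efforts': array([-6.33149539e-04, -5.20565164e+01, -1.26780197e-02, -2.43752843e+01,
       -5.67073817e-02,  1.72270584e-02,  1.52362345e-04]), 'tcp_pos': array([0.20238165, 0.61707381, 0.21363177]), 'tcp_rot': array([-3.13982974e+00,  1.26033823e-04,  2.82473151e+00]), 'force': array([-1.08825736,  0.11527761, -1.18420006]), 'torque': array([ 0.02921159,  0.05617575, -0.05219331]), 'gripper_force': 0.0, 'grip_width': 1.0014380220808132}
scene [[446.58600613   0.         278.32342566]
 [  0.         446.58600613 208.39516901]
 [  0.           0.           1.        ]] [0.09070116 0.29073262 0.5850701 ] [ 9.32256545e-01  2.05192934e-03 -2.48120196e+00] ['frame', 'range_z', 'K', 'origin', 'rotation']
top [[393.21009393   0.         281.0267753 ]
 [  0.         393.21009393 212.39957497]
 [  0.           0.           1.        ]] [ 0.46546191 -0.23988122  0.91480698] [ 0.08196984  0.02430702 -1.59056573] ['frame', 'range_z', 'K', 'origin', 'rotation']
```

View pics/scene0.png

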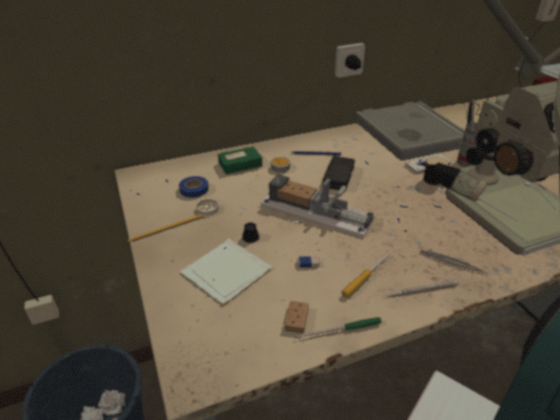

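View pics/top0.png

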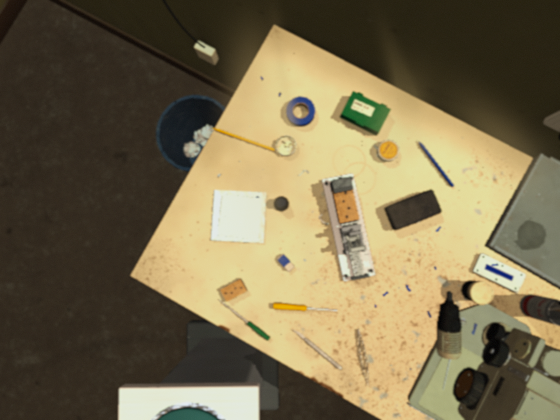

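```bash
cat > h.py <<'E'
import numpy as np,cv2
from scipy.spatial.transform import Rotation as R
def Rc(c): return R.from_euler('xyz',c["rotation"]).as_matrix()
def cast(c,uv,z):
    uv=np.atleast_2d(uv).astype(float);K=c["K"]
    d=np.c_[(uv[:,0]-K[0,2])/K[0,0],-(uv[:,1]-K[1,2])/K[1,1],-np.ones(len(uv))]@Rc(c).T
    o=np.array(c["origin"]); return o+d*((z-o[2])/d[:,2])[:,None]
def cloud(c):
    v,u=np.mgrid[:420,:560];K=c["K"];r=c["range_z"]
    p=np.stack([(u-K[0,2])/K[0,0]*r,-(v-K[1,2])/K[1,1]*r,-r],-1)
    return p@Rc(c).T+c["origin"]
def proj(c,p):
    q=(np.atleast_2d(p)-c["origin"])@Rc(c);K=c["K"]
    return np.c_[K[0,2]+K[0,0]*q[:,0]/-q[:,2],K[1,2]-K[1,1]*q[:,1]/-q[:,2]]
E
python3 - <<'E'
from h import *
t=dict(np.load('top0.npz'));s=dict(np.load('scene0.npz'))
for n,c in(('top',t),('scene',s)):
    P=cloud(c);b=(c['range_z']>0)&(abs(P[...,2])<.02)&(P[...,0]>.2)&(P[...,0]<.8)
    print(n,np.median(P[b][:,2]))
    # bench tilt
    A=np.c_[P[b][:,:2],np.ones(b.sum())]; print(np.linalg.lstsq(A,P[b][:,2],rcond=None)[0])
a=t['frame'][165:290,310:390,::-1]; a=cv2.resize(a,None,fx=4.7,fy=4.7,interpolation=cv2.INTER_CUBIC)
b=s['frame'][165:245,250:385,::-1]; b=cv2.resize(b,None,fx=3.0,fy=3.0,interpolation=cv2.INTER_CUBIC)
o=np.zeros((600,800,3),np.uint8);o[:a.shape[0],:a.shape[1]]=a;o[:b.shape[0],380:380+b.shape[1]]=b
P=cloud(t)[165:290,310:390,2]; hm=cv2.applyColorMap(np.clip(P*255/.09,0,255).astype(np.uint8),cv2.COLORMAP_JET)
hm=cv2.resize(hm,None,fx=2.6,fy=2.6,interpolation=0);o[260:260+hm.shape[0],380:380+hm.shape[1]]=hm
cv2.imwrite('pics/crop0.png',np.clip(o*1.5,0,255).astype(np.uint8))
E
```

```text
top -0.000804674805722605
[ 2.81848686e-05 -1.41033735e-04 -5.56996610e-05]
scene 0.00017226754950516732
[ 0.00317735 -0.00396962 -0.00143455]
```

View pics/crop0.png

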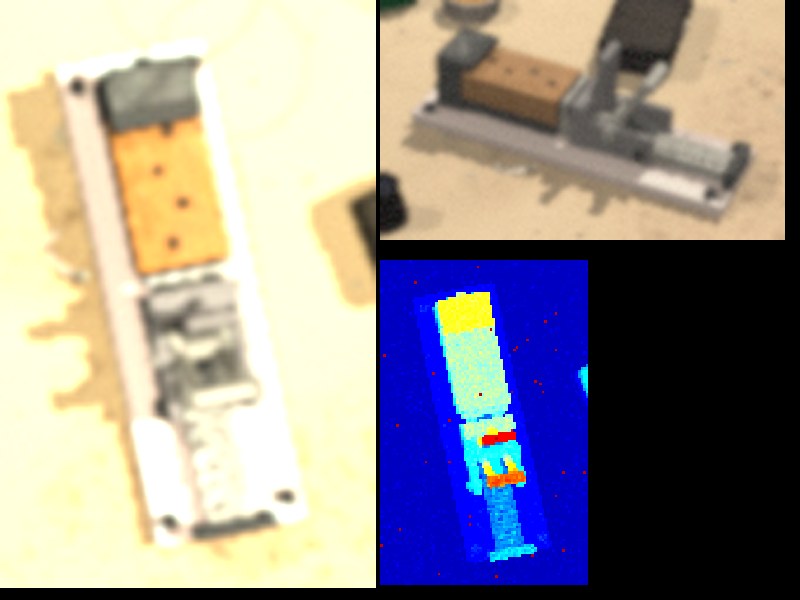

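The picture shows the clamp with the fixed jaw at the top (343,185), the block below it, then post (red, ~row 230) and lever bar (orange, ~row 247). The depth is clean, so I measure from it.

```bash
cat > meas.py <<'E'
from h import *
def clamp_pose(t):
    P=cloud(t);z=cv2.medianBlur(P[...,2].astype(np.float32),3)
    m=((z>.006)&(z<.1)).astype(np.uint8);sub=np.zeros_like(m);sub[165:290,310:385]=m[165:290,310:385]
    n,l,st,_=cv2.connectedComponentsWithStats(sub);k=1+st[1:,4].argmax()
    low=(l==k)&(z<.016)
    q=P[low][:,:2]
    (c,sz,a)=cv2.minAreaRect((q*1000).astype(np.float32))
    bx=cv2.boxPoints((c,sz,a)); e=bx[1]-bx[0] if np.linalg.norm(bx[1]-bx[0])>np.linalg.norm(bx[2]-bx[1]) else bx[2]-bx[1]
    if e[0]<0:e=-e
    return np.array(c)/1000,np.arctan2(e[1],e[0]),sz,P,z,l==k
if __name__=="__main__":
    t=dict(np.load('top0.npz'))
    c,yaw,sz,P,z,M=clamp_pose(t);print('clamp',c,yaw,np.degrees(yaw),sz)
    Q=P[M];zz=z[M];ca,sa=np.cos(yaw),np.sin(yaw);d=Q[:,:2]-c
    X=d@[ca,sa];Y=d@[-sa,ca]
    def rep(n,m): print(n,m.sum(),'x',np.percentile(X[m],[2,50,98]).round(4),'y',np.percentile(Y[m],[2,50,98]).round(4),'z',np.median(zz[m]).round(4))
    rep('plate',(zz<.013)); rep('fixed',(zz>.05)&(X>.06)); rep('block',(zz>.040)&(zz<.05)&(X>.0)&(X<.077))
    rep('post',(zz>.079)&(X<0)); rep('bar',(zz>.068)&(zz<.079)&(X<-.035)); rep('back',(X<-.1)&(zz>.02))
    # others
    g=t['frame']; hsv=cv2.cvtColor(g,cv2.COLOR_RGB2HSV)
    w=np.zeros(z.shape,np.uint8); w[180:250,200:275]=(((hsv[...,1]<45)&(hsv[...,2]>120)))[180:250,200:275]
    ct=max(cv2.findContours(w,0,2)[0],key=cv2.contourArea);r=cv2.minAreaRect(ct);bp=cast(t,cv2.boxPoints(r),.003)
    print('plate px',r);print(bp.round(4),bp.mean(0),np.linalg.norm(bp-np.roll(bp,1,0),axis=1))
    n,l,st,ce=cv2.connectedComponentsWithStats(((z>.007)&(z<.2)).astype(np.uint8))
    for i in range(1,n):
        if st[i,4]>40:
            a=l==i; print(st[i],np.median(P[a],0).round(3),'zmax',np.percentile(z[a],95).round(3))
E
python3 meas.py
```

```text
clamp [ 0.49585468 -0.32349817] 0.17906824 10.259853 (239.38699340820312, 175.38645935058594)
plate 1399 x [-0.1151 -0.021   0.1172] y [-0.0867 -0.0292 -0.014 ] z 0.0089
fixed 267 x [0.0776 0.092  0.1061] y [-0.0715 -0.0507 -0.0294] z 0.054
block 671 x [0.005  0.0405 0.0754] y [-0.072  -0.0503 -0.0287] z 0.0448
post 42 x [-0.021  -0.0171 -0.0136] y [-0.0631 -0.0507 -0.0164] z 0.0819
bar 62 x [-0.0559 -0.0514 -0.0469] y [-0.0639 -0.0503 -0.036 ] z 0.0725
back 99 x [-0.1193 -0.1136 -0.1012] y [-0.0688 -0.0513 -0.0328] z 0.0234
plate px ((238.02615356445312, 216.02923583984375), (52.53010940551758, 50.31130599975586), 3.1798300743103027)
[[ 0.4808 -0.0538  0.003 ]
 [ 0.5983 -0.061   0.003 ]
 [ 0.5886 -0.1841  0.003 ]
 [ 0.4716 -0.1757  0.003 ]] [ 0.53482094 -0.1186565   0.003     ] [0.12229408 0.11779981 0.12357031 0.11733126]
[  237     0   323   288 21190] [ 0.764 -0.632  0.069] zmax 0.187
[ 341   91   50   43 1249] [ 0.766 -0.418  0.026] zmax 0.027
[287  97  29  29 534] [ 0.778 -0.27   0.016] zmax 0.017
[378 140  22  22 376] [ 0.678 -0.47   0.017] zmax 0.018
[ 323  174   52  107 3310] [ 0.502 -0.369  0.022] zmax 0.055
[ 386  190   56   40 1375] [ 0.539 -0.518  0.027] zmax 0.028
[275 197  14  14 164] [ 0.559 -0.22   0.025] zmax 0.027
[474 253  51  39 943] [ 0.395 -0.709  0.009] zmax 0.01
[278 254  17  18 159] [ 0.426 -0.228  0.011] zmax 0.012
[221 279  26  23 328] [ 0.366 -0.109  0.014] zmax 0.016
[  407   281   132   139 10230] [ 0.241 -0.586  0.054] zmax 0.188
[522 295  38  31 870] [ 0.322 -0.76   0.059] zmax 0.095
[273 303  35   8 219] [ 0.326 -0.233  0.014] zmax 0.015
[248 322  22  19 128] [ 0.273 -0.164  0.011] zmax 0.011
[307 340  19  16  52] [ 0.234 -0.291  0.008] zmax 0.009
[544 344  16   7  42] [ 0.267 -0.719  0.164] zmax 0.198
[532 362  10  11  56] [ 0.238 -0.671  0.19 ] zmax 0.199
[158 409  59  11 453] [ 0.091 -0.001  0.01 ] zmax 0.013
```

```bash
cat > go.py <<'E'
# go.py cx cy z yawdeg : target in clamp frame (mm), prints normalised tool-frame deltas
import sys
from h import *
from bench import manip
O=np.array([.50485,-.3732]);YAW=np.radians(10.26)
def cl(p): d=np.asarray(p)[:2]-O; return np.array([d@[np.cos(YAW),np.sin(YAW)],d@[-np.sin(YAW),np.cos(YAW)]])
def info():
    s=manip.state();Rt=R.from_euler('xyz',s['tcp_rot']).as_matrix()
    print('t',round(s['t'],2),'clamp xy',(cl(s['tcp_pos'])*1e3).round(1),'z',round(s['tcp_pos'][2]*1e3,1),'yaw',np.degrees(s['tcp_rot'][2]).round(2),
      'F clamp',(R.from_euler('z',-YAW).apply(s['force'])).round(1),'grip',round(s['grip_width']*92,1),s['gripper_force'],'q',s['qpos'].round(2))
    return s,Rt
if __name__=="__main__":
    s,Rt=info()
    if len(sys.argv)>4:
        a=[float(v) for v in sys.argv[1:5]]
        if len(sys.argv)>5: p=np.array([a[0],a[1],a[2]])/1e3   # world
        else:
            c,n=np.cos(YAW),np.sin(YAW); p=np.r_[O+np.array([[c,-n],[n,c]])@np.array(a[:2])/1e3,a[2]/1e3]
        Rw=R.from_euler('xyz',[np.pi,0,np.radians(a[3])]).as_matrix()
        print('trans',(Rt.T@(p-s['tcp_pos'])/.025).round(3),'rot',(np.degrees(R.from_matrix(Rt.T@Rw).as_rotvec())/4).round(3))
E
python3 -m creep '{"translation":[[0,0,0],[0,0,0],[0,0,0],[0,0,0],[0,0,0],[0,0,0],[0,0,0],[0,0,0],[0,0,0],[0,0,0],[0,0,0],[0,0,0],[0,0,0],[0,0,0],[0,0,0],[0,0,0]],"rot":[[0,0,1],[0,0,1],[0,0,1],[0,0,1],[0,0,1],[0,0,1],[0,0,1],[0,0,1],[0,0,1],[0,0,1],[0,0,1],[0,0,1],[0,0,1],[0,0,1],[0,0,1],[0,0,0.39]],"fingers":[1,1,1,1,1,1,1,1,1,1,1,1,1,1,1,1]}'
python3 go.py 500 200 215 100.26 w; python3 go.py -27.6 0 200 100.26
```

```text
t: 1.7
tcp_pos: [0.2024, 0.6174, 0.2141]
tcp_rot: [-3.141, 0.001, 1.749]
force: [-0.3, 0.3, 0.7]
grip_width: 1.002
gripper_force: 0.0
t 1.7 clamp xy [-121.2 1028.6] z 214.1 yaw 100.2 F clamp [-0.3  0.4  0.7] grip 92.2 0.0 q [-1.46  0.47  0.22  1.62 -0.11  1.07 -1.04]
trans [-18.538   8.759  -0.022] rot [-0.004  0.014 -0.015]
t 1.7 clamp xy [-121.2 1028.6] z 214.1 yaw 100.2 F clamp [-0.3  0.4  0.7] grip 92.2 0.0 q [-1.46  0.47  0.22  1.62 -0.11  1.07 -1.04]
trans [-41.139   3.785   0.601] rot [-0.004  0.014 -0.015]
```

```bash

python3 -m creep '{"translation":[[-1,0.45,0],[-1,0.45,0],[-1,0.45,0],[-1,0.45,0],[-1,0.45,0],[-1,0.45,0],[-1,0.45,0],[-1,0.45,0],[-1,0.45,0],[-1,0.45,0],[-1,0.45,0],[-1,0.45,0],[-1,0.45,0],[-1,0.45,0],[-1,0.45,0],[-1,0.45,0],[-1,0.45,0],[-1,0.45,0],[-1,0.45,0],[-1,0,0]],"rot":[[0,0,0],[0,0,0],[0,0,0],[0,0,0],[0,0,0],[0,0,0],[0,0,0],[0,0,0],[0,0,0],[0,0,0],[0,0,0],[0,0,0],[0,0,0],[0,0,0],[0,0,0],[0,0,0],[0,0,0],[0,0,0],[0,0,0],[0,0,0]],"fingers":[1,1,1,1,1,1,1,1,1,1,1,1,1,1,1,1,1,1,1,1]}'
python3 go.py -27.6 0 180 100.26
```

```text
t: 3.7
tcp_pos: [0.5033, 0.1628, 0.2145]
tcp_rot: [3.141, 0.001, 1.751]
force: [-0.2, 0.8, 0.7]
grip_width: 0.997
gripper_force: 0.0
t 3.7 clamp xy [ 94.  527.7] z 214.5 yaw 100.31 F clamp [-0.1  0.8  0.7] grip 91.7 0.0 q [-0.76  0.27  0.45  1.92 -0.14  0.98 -0.06]
trans [-21.104  -4.881   1.388] rot [0.011 0.007 0.012]
```

```bash

python3 -m creep '{"translation":[[-1,-0.24,0],[-1,-0.24,0],[-1,-0.24,0],[-1,-0.24,0],[-1,-0.24,0],[-1,-0.24,0],[-1,-0.24,0],[-1,-0.24,0],[-1,-0.24,0],[-1,-0.24,0],[-1,-0.24,0],[-1,-0.24,0],[-1,-0.24,0],[-1,-0.24,0],[-1,-0.24,0],[-1,-0.24,0],[-1,-0.24,0],[-1,-0.24,0],[-1,-0.24,0.3],[-0.8,-0.24,0.3]],"rot":[[0,0,0],[0,0,0],[0,0,0],[0,0,0],[0,0,0],[0,0,0],[0,0,0],[0,0,0],[0,0,0],[0,0,0],[0,0,0],[0,0,0],[0,0,0],[0,0,0],[0,0,0],[0,0,0],[0,0,0],[0,0,0],[0,0,0],[0,0,0]],"fingers":[1,1,1,1,1,1,1,1,1,1,1,1,1,1,1,1,1,1,1,1]}'
python3 -m creep '{"translation":[[0,0,0],[0,0,0],[0,0,0]],"rot":[[0,0,0],[0,0,0],[0,0,0]],"fingers":[1,1,1]}'
python3 go.py -27.6 0 52 100.26
```

```text
t: 5.7
tcp_pos: [0.4723, -0.3461, 0.1994]
tcp_rot: [3.141, 0.001, 1.75]
force: [1.3, 0.0, 0.6]
grip_width: 1.003
gripper_force: 0.0
t: 6.0
tcp_pos: [0.473, -0.3434, 0.1997]
tcp_rot: [3.141, -0.001, 1.752]
force: [0.2, 0.2, -0.1]
grip_width: 1.003
gripper_force: 0.0
t 6.0 clamp xy [-26.1  35.1] z 199.7 yaw 100.39 F clamp [ 0.2  0.2 -0.1] grip 92.3 0.0 q [ 0.06  0.42  0.66  1.82 -0.3   1.01  1.03]
trans [-1.407 -0.067  5.905] rot [ 0.006 -0.011  0.031]
```

```bash

python3 -m creep '{"translation":[[-0.7,-0.03,0],[-0.7,-0.03,0],[0,0,0.7],[0,0,0.7],[0,0,0.7],[0,0,0.7],[0,0,0.7],[0,0,0.7],[0,0,0.5],[0,0,0.4],[0,0,0],[0,0,0]],"rot":[[0,0,0.03],[0,0,0],[0,0,0],[0,0,0],[0,0,0],[0,0,0],[0,0,0],[0,0,0],[0,0,0],[0,0,0],[0,0,0],[0,0,0]],"fingers":[1,1,1,1,1,1,1,1,1,1,1,1]}'
python3 go.py -27.6 0 52 100.26
python3 - <<'E'
from bench import optics
from h import *
s=optics.read_camera("scene");a=s['frame'][120:250,230:400,::-1]
a=cv2.resize(a,None,fx=4.5,fy=4.5,interpolation=2);cv2.imwrite('pics/s1.png',np.clip(a*1.6,0,255).astype(np.uint8))
E
```

```text
t: 7.2
tcp_pos: [0.4773, -0.3796, 0.0723]
tcp_rot: [3.141, 0.0, 1.748]
force: [1.1, -0.9, 0.6]
grip_width: 1.003
gripper_force: 0.0
t 7.2 clamp xy [-28.2  -1.4] z 72.3 yaw 100.16 F clamp [ 0.9 -1.1  0.6] grip 92.3 0.0 q [ 0.2   0.63  0.57  1.83 -0.45  0.81  1.18]
trans [0.055 0.024 0.813] rot [ 0.003  0.005 -0.024]
```

View pics/s1.png

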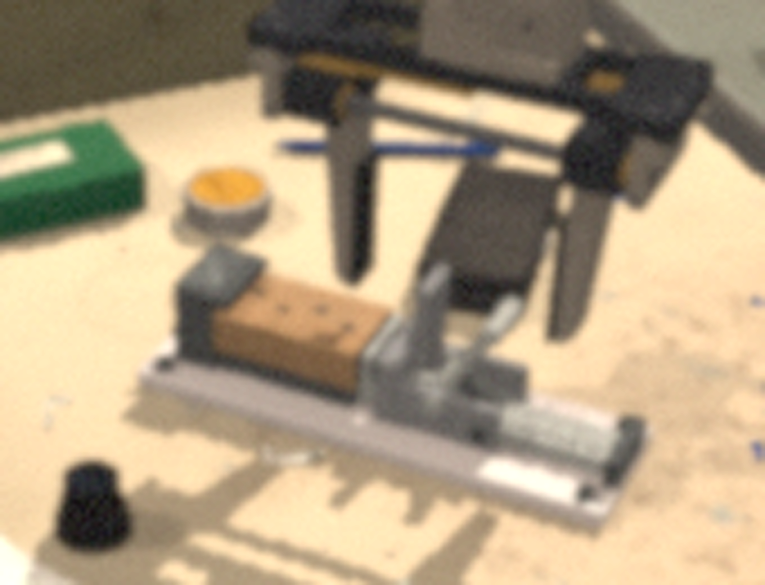

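```bash

python3 -m creep '{"translation":[[0,0.02,0.4],[0.05,0,0.4],[0,0,0],[0,0,0],[0,0,0],[0,0,0],[0,0,0],[0,0,0],[0,0,0],[0,0,0]],"rot":[[0,0,0],[0,0,0],[0,0,0],[0,0,0],[0,0,0],[0,0,0],[0,0,0],[0,0,0],[0,0,0],[0,0,0]],"fingers":[1,1,1,0.3,0.2,0.1,0,-0.1,-0.2,-0.25]}'
python3 go.py -27.6 0 52 100.26
python3 -m creep '{"translation":[[0,0,0],[0,0,0],[0,0,0],[0,0,0],[0,0,0],[0,0,0],[0,0,0]],"rot":[[0,0,0],[0,0,0],[0,0,0],[0,0,0],[0,0,0],[0,0,0],[0,0,0]],"fingers":[-0.3,-0.35,-0.4,-0.6,-1,-1,-1]}'
python3 go.py -27.6 0 52 100.26
```

```text
t: 8.25
tcp_pos: [0.474, -0.3793, 0.0523]
tcp_rot: [-3.137, -0.001, 1.746]
force: [-2.6, 1.0, 5.0]
grip_width: 0.411
gripper_force: 9.9
t 8.25 clamp xy [-31.4  -0.5] z 52.3 yaw 100.06 F clamp [-2.4  1.4  5. ] grip 37.8 9.891039580106735 q [ 0.21  0.66  0.55  1.85 -0.47  0.78  1.19]
trans [0.02  0.153 0.011] rot [-0.062 -0.011 -0.05 ]
t: 8.95
tcp_pos: [0.4786, -0.3785, 0.0523]
tcp_rot: [3.14, 0.002, 1.749]
force: [4.7, -4.1, -1.7]
grip_width: 0.305
gripper_force: 30.0
t 8.95 clamp xy [-26.8  -0.5] z 52.3 yaw 100.18 F clamp [ 3.9 -4.9 -1.7] grip 28.0 29.997037053108215 q [ 0.21  0.66  0.55  1.84 -0.47  0.77  1.19]
trans [ 0.02  -0.033  0.013] rot [ 0.023  0.024 -0.019]
```

```bash

python3 -m creep '{"translation":[[0,0,0],[0,0,0],[0,0,0]],"rot":[[0,0,0],[0,0,0],[0,0,0]],"fingers":[-1,-1,-1]}' >/dev/null
python3 go.py
python3 -m creep '{"translation":[[0,0.02,0],[0,0.02,0],[0,0,0],[0,0,0]],"rot":[[0,0,0],[0,0,0],[0,0,0],[0,0,0]],"fingers":[-1,-1,-1,-1]}' >/dev/null
python3 go.py
```

```text
t 9.25 clamp xy [-26.8  -0.5] z 52.3 yaw 100.19 F clamp [ 2.6 -4.3 -2.4] grip 28.3 29.997013807296753 q [ 0.21  0.66  0.55  1.84 -0.47  0.77  1.19]
t 9.65 clamp xy [-26.8  -0.5] z 52.3 yaw 100.15 F clamp [ 1.7 -4.8  0.1] grip 28.2 29.997035264968872 q [ 0.21  0.66  0.55  1.84 -0.47  0.78  1.19]
```

```bash

for i in 1 2 3; do python3 -m creep '{"translation":[[0,0.02,0],[0,0.02,0],[0,0,0],[0,0,0]],"rot":[[0,0,0],[0,0,0],[0,0,0],[0,0,0]],"fingers":[-1,-1,-1,-1]}' >/dev/null
python3 go.py; done
```

```text
t 10.05 clamp xy [-26.7  -0.5] z 52.3 yaw 100.12 F clamp [-1.2 -4.5  2.6] grip 28.3 29.99657303094864 q [ 0.21  0.66  0.55  1.84 -0.47  0.78  1.19]
t 10.45 clamp xy [-26.6  -0.4] z 52.3 yaw 100.1 F clamp [-3.7 -3.6  4.8] grip 28.0 29.99680370092392 q [ 0.21  0.66  0.55  1.84 -0.47  0.78  1.19]
t 10.85 clamp xy [-26.5  -0.4] z 52.4 yaw 100.07 F clamp [-6.6 -4.   6.1] grip 28.2 29.99994546175003 q [ 0.21  0.66  0.55  1.84 -0.47  0.78  1.18]
```

```bash

for i in 1 2 3; do python3 -m creep '{"translation":[[0,0.03,0],[0,0.03,0],[0,0,0],[0,0,0]],"rot":[[0,0,0],[0,0,0],[0,0,0],[0,0,0]],"fingers":[-1,-1,-1,-1]}' >/dev/null
python3 go.py; done
```

```text
t 11.25 clamp xy [-26.5  -0.4] z 52.4 yaw 100.03 F clamp [-9.7 -2.9  8.8] grip 27.9 30.010846853256226 q [ 0.21  0.66  0.55  1.84 -0.47  0.78  1.18]
t 11.65 clamp xy [-26.4  -0.4] z 52.3 yaw 99.99 F clamp [-11.9  -2.8  10.5] grip 28.4 30.02740055322647 q [ 0.21  0.66  0.55  1.83 -0.47  0.78  1.18]
t 12.05 clamp xy [-25.8  -0.4] z 52.4 yaw 99.96 F clamp [-14.5  -0.8  12.8] grip 28.3 30.04021167755127 q [ 0.2   0.66  0.55  1.83 -0.47  0.79  1.18]
```

```bash

for i in 1 2 3; do python3 -m creep '{"translation":[[0,0.02,0],[0,0.02,0],[0,0,0],[0,0,0]],"rot":[[0,0,0],[0,0,0],[0,0,0],[0,0,0]],"fingers":[-1,-1,-1,-1]}' >/dev/null
python3 go.py; done
```

```text
t 12.45 clamp xy [-25.5  -0.4] z 52.4 yaw 99.94 F clamp [-16.5  -1.5  14.2] grip 28.2 30.050006210803986 q [ 0.2   0.66  0.55  1.83 -0.47  0.79  1.18]
t 12.85 clamp xy [-25.5  -0.4] z 52.4 yaw 99.92 F clamp [-17.8  -0.4  15.6] grip 27.7 30.067679286003113 q [ 0.2   0.66  0.56  1.83 -0.47  0.79  1.18]
t 13.25 clamp xy [-24.9  -0.4] z 52.4 yaw 99.91 F clamp [-18.8  -0.7  16.1] grip 28.3 30.076434910297394 q [ 0.2   0.67  0.56  1.83 -0.47  0.79  1.17]
```

```bash

python3 -m creep '{"translation":[[0,0.02,0],[0,0.02,0],[0,0,0],[0,0,0]],"rot":[[0,0,0],[0,0,0],[0,0,0],[0,0,0]],"fingers":[-1,-1,-1,-1]}' >/dev/null
python3 go.py
for i in 1 2 3; do python3 -m creep '{"translation":[[0,-0.08,0],[0,-0.08,0],[0,-0.08,0],[0,0,0]],"rot":[[0,0,0],[0,0,0],[0,0,0],[0,0,0]],"fingers":[-1,-1,-1,-1]}' >/dev/null
python3 go.py; done
```

```text
t 13.65 clamp xy [-24.3  -0.4] z 52.4 yaw 99.89 F clamp [-19.9  -0.5  16.4] grip 28.0 30.084598660469055 q [ 0.2   0.67  0.56  1.83 -0.47  0.79  1.17]
t 14.05 clamp xy [-27.8  -0.4] z 52.4 yaw 99.95 F clamp [-13.8  -2.   13. ] grip 28.1 30.035558938980103 q [ 0.21  0.66  0.55  1.84 -0.47  0.79  1.18]
t 14.45 clamp xy [-31.7  -0.4] z 52.4 yaw 100.01 F clamp [-10.3  -2.3   8.6] grip 28.6 30.009310841560364 q [ 0.21  0.66  0.55  1.85 -0.47  0.78  1.19]
t 14.85 clamp xy [-35.5  -0.4] z 52.3 yaw 100.08 F clamp [-4.5 -4.6  4.6] grip 28.2 29.99718815088272 q [ 0.22  0.65  0.55  1.85 -0.47  0.77  1.2 ]
```

```bash

python3 -m creep '{"translation":[[0,-0.15,0],[0,-0.15,0],[0,-0.15,0],[0,-0.15,0],[0,-0.15,0],[0,-0.15,0],[0,-0.15,0],[0,-0.15,0],[0,0,0],[0,0,0]],"rot":[[0,0,0],[0,0,0],[0,0,0],[0,0,0],[0,0,0],[0,0,0],[0,0,0],[0,0,0],[0,0,0],[0,0,0]],"fingers":[-1,-1,-1,-1,-1,-1,-1,-1,-1,-1]}' >/dev/null
python3 go.py
for i in 1 2 3; do
python3 -m creep '{"translation":[[0,-0.08,0],[0,-0.08,0],[0,0,0]],"rot":[[0,0,0],[0,0,0],[0,0,0]],"fingers":[-1,-1,-1]}' >/dev/null
python3 go.py; done
```

```text
t 15.85 clamp xy [-63.5  -0.4] z 52.3 yaw 100.14 F clamp [-1.2 -5.5  2.1] grip 28.1 29.996499717235565 q [ 0.24  0.63  0.55  1.9  -0.47  0.74  1.24]
t 16.15 clamp xy [-67.   -0.5] z 52.3 yaw 100.15 F clamp [ 0.3 -4.7  1.1] grip 28.3 29.996438026428223 q [ 0.25  0.62  0.55  1.91 -0.47  0.74  1.24]
t 16.45 clamp xy [-71.   -0.4] z 52.3 yaw 100.15 F clamp [-0.1 -6.5  1.2] grip 28.1 29.996659755706787 q [ 0.25  0.62  0.55  1.91 -0.47  0.74  1.25]
t 16.75 clamp xy [-73.1  -0.5] z 52.3 yaw 100.2 F clamp [ 5.6 -6.6 -2.3] grip 28.3 29.996576607227325 q [ 0.25  0.62  0.55  1.92 -0.47  0.73  1.26]
```

```bash

python3 -m creep '{"translation":[[0,-0.04,0],[0,0,0],[0,0,0],[0,0,0],[0,0,0],[0,0,0],[0,0,0],[0,0,0]],"rot":[[0,0,0],[0,0,0],[0,0,0],[0,0,0],[0,0,0],[0,0,0],[0,0,0],[0,0,0]],"fingers":[-1,-1,-0.3,0,0.3,0.6,1,1]}' >/dev/null
python3 go.py
python3 -m creep '{"translation":[[0,0,0],[0,0,-0.6],[0,0,-1],[0,0,-1],[0,0,-1],[0,0,-1],[0,0,0],[0,0,0]],"rot":[[0,0,0],[0,0,0],[0,0,0],[0,0,0],[0,0,0],[0,0,0],[0,0,0],[0,0,0]],"fingers":[1,1,1,1,1,1,1,1]}' >/dev/null
python3 - <<'E'
from bench import optics
from h import *
import go
go.info()
t=optics.read_camera("top");np.savez('top1.npz',**t)
P=cloud(t);d=P[...,:2]-go.O;c,s=np.cos(go.YAW),np.sin(go.YAW)
X=d@[c,s];Y=d@[-s,c];z=P[...,2]
def rep(n,m): print(n,m.sum(),'x',np.percentile(X[m],[2,50,98]).round(4),'y',np.percentile(Y[m],[2,50,98]).round(4),'z',np.median(z[m]).round(4))
w=abs(Y)<.03
rep('block',w&(z>.041)&(z<.05)&(X>0)&(X<.078)); rep('post',w&(z>.078)&(z<.09)&(X<0)&(X>-.12));rep('bar',w&(z>.066)&(z<.078)&(X<0)&(X>-.15))
rep('fixed',w&(z>.05)&(z<.06)&(X>.06)&(X<.12))
b=t['frame'][165:290,300:390,::-1];cv2.imwrite('pics/t1.png',np.clip(cv2.resize(b,None,fx=4.5,fy=4.5,interpolation=2)*1.3,0,255).astype(np.uint8))
# block edges in the gap: mask of wood colour
h=cv2.cvtColor(t['frame'],cv2.COLOR_RGB2HSV)
m=w&(z>.036)&(z<.055)&(X>-.02)&(X<.078)
for y0 in np.arange(-.03,.03,.005):
    k=m&(Y>y0)&(Y<y0+.005)
    if k.sum()>3: print(round(y0,3),k.sum(),X[k].min().round(4),X[k].max().round(4))
E
```

```text
t 17.55 clamp xy [-75.9   0.8] z 52.0 yaw 100.19 F clamp [-0.3 -0.8  0.2] grip 70.1 0.0 q [ 0.26  0.62  0.55  1.92 -0.47  0.74  1.26]
t 18.35 clamp xy [-76.    0.2] z 168.1 yaw 100.17 F clamp [ 0.5 -0.2 -0.3] grip 92.1 0.0 q [ 0.17  0.45  0.66  1.86 -0.34  0.94  1.16]
block 557 x [0.012  0.0472 0.0766] y [-0.0212  0.0024  0.0219] z 0.045
post 36 x [-0.0658 -0.0621 -0.0585] y [-0.0049  0.0037  0.0124] z 0.0823
bar 54 x [-0.1009 -0.0952 -0.0605] y [-0.007   0.0052  0.0144] z 0.0726
fixed 270 x [0.0776 0.0919 0.1063] y [-0.0214 -0.0001  0.0213] z 0.0536
-0.025 24 0.0331 0.0775
-0.02 47 0.0313 0.0772
-0.015 52 0.0284 0.0774
-0.01 59 0.0201 0.078
-0.005 69 0.0102 0.0773
0.0 71 0.0106 0.0776
0.005 69 0.0115 0.0774
0.01 68 0.0102 0.0777
0.015 72 0.0115 0.0774
0.02 46 0.0103 0.0777
```

View pics/t1.png

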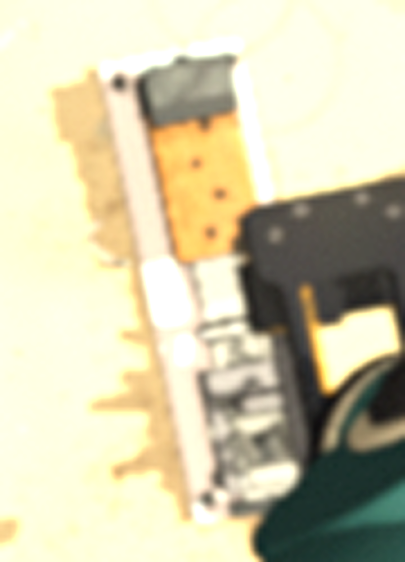

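```bash

python3 -m creep '{"translation":[[0,1,0],[0,1,0],[0,1,0],[0,1,0],[0,0.9,0],[0,0,0],[0,0,0],[0,0,0],[0,0,0],[0,0,0],[0,0,0],[0,0,0],[0,0,0],[0,0,0],[0,0,0],[0,0,0]],"rot":[[0,0,0],[0,0,0],[0,0,0],[0,0,0],[0,0,0],[0,0,1],[0,0,1],[0,0,1],[0,0,1],[0,0,1],[0,0,1],[0,0,1],[0,0,1],[0,0,1],[0,0,1],[0,0,1]],"fingers":[1,1,1,1,1,1,1,1,1,1,1,1,1,1,1,1]}' >/dev/null
python3 -m creep '{"translation":[[0,0,0],[0,0,0],[0,0,0],[0,0,0],[0,0,0],[0,0,0],[0,0,0],[0,0,0],[0,0,0],[0,0,0],[0,0,0],[0,0,0],[0,0,0],[0,0,0]],"rot":[[0,0,1],[0,0,1],[0,0,1],[0,0,1],[0,0,1],[0,0,1],[0,0,1],[0,0,1],[0,0,1],[0,0,1],[0,0,1],[0,0,0.5],[0,0,0],[0,0,0]],"fingers":[1,1,1,1,1,1,1,1,1,1,1,1,1,1]}' >/dev/null
python3 go.py 47.5 0.3 70 10.26
```

```text
t 21.4 clamp xy [45.8  0.4] z 166.1 yaw 10.21 F clamp [ 0.  -0.6  0.6] grip 91.9 0.0 q [-0.12  0.72  0.99  1.66 -0.66  1.13 -0.33]
trans [0.075 0.008 3.844] rot [-0.014  0.021 -0.013]
```

```bash

python3 -m creep '{"translation":[[0.07,0,0.6],[0,0,0.8],[0,0,0.8],[0,0,0.8],[0,0,0.8],[0,0,0.6],[0,0,0.4],[0,0,0.3],[0,0,0.3],[0,0,0],[0,0,0]],"rot":[[0,0,0],[0,0,0],[0,0,0],[0,0,0],[0,0,0],[0,0,0],[0,0,0],[0,0,0],[0,0,0],[0,0,0],[0,0,0]],"fingers":[1,1,1,1,1,1,1,1,1,1,1]}' >/dev/null
python3 go.py 47.5 0.3 17 10.26
python3 - <<'E'
from bench import optics
from h import *
s=optics.read_camera("scene");a=s['frame'][120:250,230:400,::-1]
a=cv2.resize(a,None,fx=4.5,fy=4.5,interpolation=2);cv2.imwrite('pics/s2.png',np.clip(a*1.6,0,255).astype(np.uint8))
E
```

```text
t 22.5 clamp xy [48.1 -0.3] z 32.5 yaw 10.17 F clamp [ 0.4 -0.4  0.2] grip 91.6 0.0 q [-0.04  0.87  0.86  1.72 -0.81  0.94 -0.24]
trans [-0.025 -0.023  0.62 ] rot [ 0.007 -0.008 -0.023]
```

View pics/s2.png

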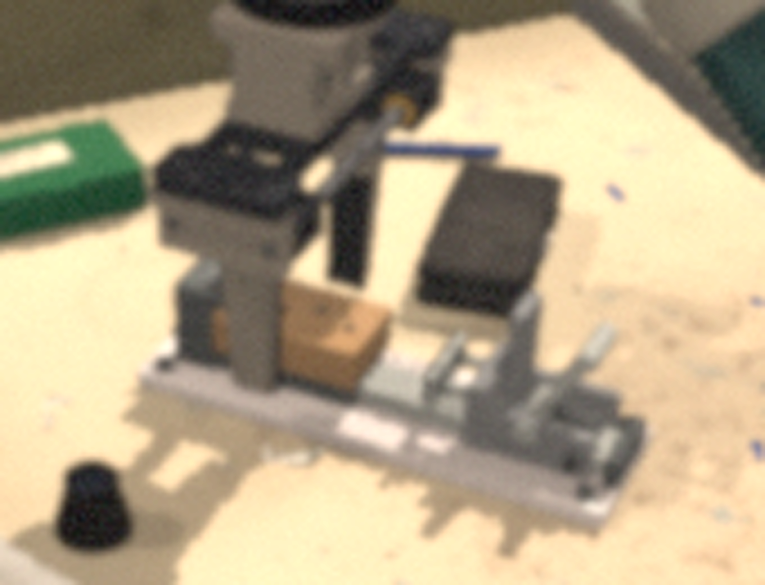

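```bash

python3 -m creep '{"translation":[[0,-0.02,0.3],[0,0,0.3],[0,0,0],[0,0,0],[0,0,0],[0,0,0],[0,0,0],[0,0,0],[0,0,0],[0,0,0],[0,0,0]],"rot":[[0,0,0],[0,0,0],[0,0,0],[0,0,0],[0,0,0],[0,0,0],[0,0,0],[0,0,0],[0,0,0],[0,0,0],[0,0,0]],"fingers":[1,1,0.6,0.3,0.15,0.1,0.05,0,-0.2,-1,-1]}' >/dev/null
python3 go.py
python3 -m creep '{"translation":[[-0.1,0,0],[-0.1,0,0],[-0.1,0,0],[-0.1,0,0],[-0.1,0,0],[-0.1,0,0],[0,0,0],[0,0,0]],"rot":[[0,0,0],[0,0,0],[0,0,0],[0,0,0],[0,0,0],[0,0,0],[0,0,0],[0,0,0]],"fingers":[-1,-1,-1,-1,-1,-1,-1,-1]}' >/dev/null
python3 go.py
```

```text
t 23.65 clamp xy [47.9  0.4] z 17.2 yaw 10.17 F clamp [-0.4  0.2  0.1] grip 44.7 29.999732673168182 q [-0.03  0.89  0.84  1.73 -0.82  0.92 -0.23]
t 24.45 clamp xy [32.3  0.4] z 17.2 yaw 10.15 F clamp [-0.6  0.7  2.4] grip 44.7 30.000149309635162 q [-0.02  0.88  0.84  1.76 -0.82  0.9  -0.2 ]
```

```bash

python3 -m creep '{"translation":[[0,0,0],[0,0,0],[0,0,-0.16],[0,0,-0.16],[0,0,0],[0,0,0],[0,0,0],[0,0,0],[0,0,0],[0,0,0]],"rot":[[0,0,0],[0,0,0],[0,0,0],[0,0,0],[0,0,0],[0,0,0],[0,0,0],[0,0,0],[0,0,0],[0,0,0]],"fingers":[0.1,0.2,0.2,0.2,0.1,0.05,0,-0.2,-1,-1]}' >/dev/null
python3 go.py
python3 -m creep '{"translation":[[0,0,-0.1],[0,0,-0.2],[0,0,-0.3],[0,0,-0.4],[0,0,-0.6],[0,0,-0.6],[0,0,-0.6],[0,0,-0.6],[0,0,-0.6],[0,0,0],[0,0,0]],"rot":[[0,0,0],[0,0,0],[0,0,0],[0,0,0],[0,0,0],[0,0,0],[0,0,0],[0,0,0],[0,0,0],[0,0,0],[0,0,0]],"fingers":[-1,-1,-1,-1,-1,-1,-1,-1,-1,-1,-1]}' >/dev/null
python3 go.py 535 -119 60 10.26 w
```

```text
t 25.45 clamp xy [32.9  0.6] z 25.0 yaw 10.17 F clamp [ 0.4 -0.2  0.5] grip 44.8 29.999982118606567 q [-0.03  0.87  0.85  1.75 -0.81  0.91 -0.21]
t 26.55 clamp xy [33.1  0.7] z 125.3 yaw 10.18 F clamp [ 1.   0.4 -1.3] grip 45.2 29.999806880950928 q [-0.09  0.75  0.96  1.72 -0.7   1.05 -0.28]
trans [ 1.658 -9.766  2.615] rot [-0.    -0.009 -0.021]
```

```bash

python3 -m creep '{"translation":[[0.15,-0.4,0],[0.15,-0.8,0],[0.15,-0.9,0],[0.15,-0.9,0],[0.15,-0.9,0],[0.15,-0.9,0],[0.15,-0.9,0],[0.15,-0.9,0],[0.15,-0.9,0],[0.15,-0.9,0],[0.15,-0.8,0],[0,-0.5,0],[0,0,0.6],[0,0,0.6],[0,0,0.6],[0,0,0.6],[0,0,0.2],[0,0,0],[0,0,0]],"rot":[[0,0,0],[0,0,0],[0,0,0],[0,0,0],[0,0,0],[0,0,0],[0,0,0],[0,0,0],[0,0,0],[0,0,0],[0,0,0],[0,0,0],[0,0,0],[0,0,0],[0,0,0],[0,0,0],[0,0,0],[0,0,0],[0,0,0]],"fingers":[-1,-1,-1,-1,-1,-1,-1,-1,-1,-1,-1,-1,-1,-1,-1,-1,-1,-1,-1]}' >/dev/null
python3 go.py 535 -119 4 10.26 w
```

```text
t 28.45 clamp xy [ 74.6 242.3] z 60.2 yaw 10.12 F clamp [ 0.2  0.7 -1.5] grip 45.1 29.999814927577972 q [-0.54  0.7   0.94  2.01 -0.78  0.84 -0.54]
trans [ 0.012 -0.101  2.249] rot [ 0.007 -0.004 -0.036]
```

```bash
python3 - <<'E'
from bench import optics
from h import *
s=optics.read_camera("scene");a=s['frame'][190:320,150:320,::-1]
a=cv2.resize(a,None,fx=4.5,fy=4.5,interpolation=2);cv2.imwrite('pics/s3.png',np.clip(a*1.4,0,255).astype(np.uint8))
E
```

```text
(no output)
```

View pics/s3.png

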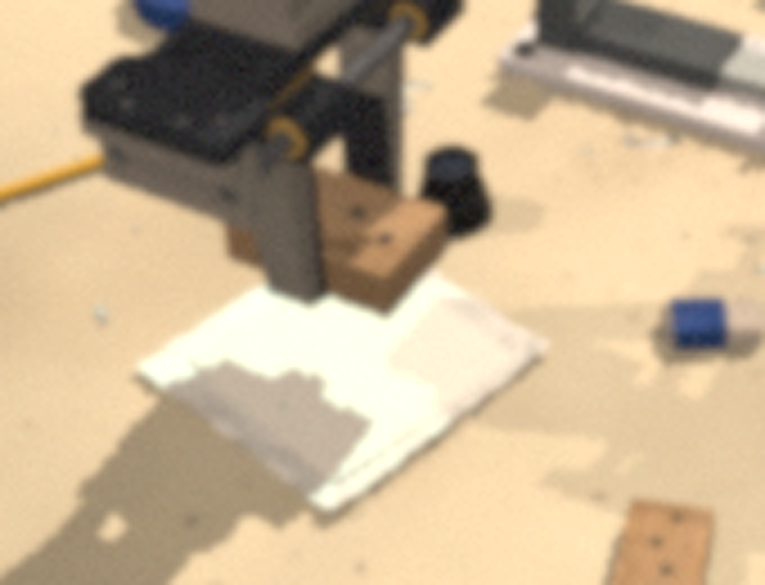

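The block is held level above the plate, and the loupe is clear of the fingers. I'm lowering it now.

```bash

python3 -m creep '{"translation":[[0,-0.1,0.4],[0,0,0.5],[0,0,0.5],[0,0,0.3],[0,0,0.2],[0,0,0.15],[0,0,0.1],[0,0,0],[0,0,0]],"rot":[[0,0,0],[0,0,0],[0,0,0],[0,0,0],[0,0,0],[0,0,0],[0,0,0],[0,0,0],[0,0,0]],"fingers":[-1,-1,-1,-1,-1,-1,-1,-1,-1]}' >/dev/null
python3 go.py 535 -119 4 10.26 w
python3 -m creep '{"translation":[[0,0,0.04],[0,0,0.04],[0,0,0]],"rot":[[0,0,0],[0,0,0],[0,0,0]],"fingers":[-1,-1,-1]}' >/dev/null
python3 go.py
```

```text
t 29.4 clamp xy [ 74.7 245.3] z 6.6 yaw 10.16 F clamp [0.2 0.6 0.6] grip 44.8 29.999804198741913 q [-0.48  0.78  0.85  2.02 -0.87  0.76 -0.48]
trans [0.008 0.023 0.102] rot [ 0.002 -0.006 -0.025]
t 29.7 clamp xy [ 74.6 245.5] z 4.3 yaw 10.17 F clamp [ 0.5  0.4 -0.7] grip 45.4 29.999760389328003 q [-0.48  0.78  0.84  2.02 -0.87  0.75 -0.48]
```

```bash

python3 -m creep '{"translation":[[0,0,0.03],[0,0,0],[0,0,0],[0,0,0],[0,0,0],[0,0,0],[0,0,0],[0,0,-0.1],[0,0,-0.3],[0,0,-0.6],[0,0,-1],[0,0,-1],[0,0,-1],[0,0,-1],[0,0,-1],[0,0,0]],"rot":[[0,0,0],[0,0,0],[0,0,0],[0,0,0],[0,0,0],[0,0,0],[0,0,0],[0,0,0],[0,0,0],[0,0,0],[0,0,0],[0,0,0],[0,0,0],[0,0,0],[0,0,0],[0,0,0]],"fingers":[-1,-1,0,0.05,0.1,0.2,0.25,0.25,0.25,0.25,0.25,0.25,0.25,0.25,0.25,0.25]}' >/dev/null
python3 -m creep '{"translation":[[-1,0,-0.5],[-1,0,-0.5],[-1,0,0],[-1,0,0],[-1,0,0],[-1,0,0],[-1,0,0],[0,0,0],[0,0,0]],"rot":[[0,0,0],[0,0,0],[0,0,0],[0,0,0],[0,0,0],[0,0,0],[0,0,0],[0,0,0],[0,0,0]],"fingers":[0.25,0.25,0.25,0.25,0.25,0.25,0.25,0.25,0.25]}' >/dev/null
python3 - <<'E'
from bench import optics
from h import *
import go
go.info()
t=optics.read_camera("top");s=optics.read_camera("scene")
o=np.zeros((600,800,3),np.uint8)
a=cv2.resize(t['frame'][170:295,190:390,::-1],None,fx=2.9,fy=2.9,interpolation=2);o[:a.shape[0],:a.shape[1]]=a
b=cv2.resize(s['frame'][150:310,170:400,::-1],None,fx=1.45,fy=1.45);o[365:365+b.shape[0],:b.shape[1]]=b
cv2.imwrite('pics/end.png',np.clip(o*1.3,0,255).astype(np.uint8))
for n,c in(('top',t),('scene',s)):
    P=cloud(c);z=P[...,2];m=(np.hypot(P[...,0]-.535,P[...,1]+.119)<.06)&(z>.018)&(z<.05)
    if m.sum(): print(n,m.sum(),P[m].mean(0).round(4),np.percentile(z[m],[5,50,95]).round(4))
    d=P[...,:2]-go.O;cc,ss=np.cos(go.YAW),np.sin(go.YAW);X=d@[cc,ss];Y=d@[-ss,cc]
    k=(abs(Y)<.02)&(z>.079)&(z<.09)&(X<0)&(X>-.12)
    if k.sum(): print('post',k.sum(),np.percentile(X[k],[2,50,98]).round(4))
    hh=cv2.cvtColor(c['frame'],cv2.COLOR_RGB2HSV);w=(abs(z)<.012)&(np.hypot(P[...,0]-.535,P[...,1]+.119)<.11)&(hh[...,1]<50)&(hh[...,2]>110)
    q=P[w];ct=cv2.minAreaRect((q[:,:2]*1000).astype(np.float32));print('plate',ct)
E
```

```text
t 32.2 clamp xy [-100.1  246.5] z 178.6 yaw 10.2 F clamp [-0.3 -0.3 -0.1] grip 57.3 0.0 q [-1.01  0.22  1.5   2.28 -0.29  0.86 -0.71]
top 648 [ 0.5331 -0.1191  0.0234] [0.0207 0.0234 0.0261]
post 47 [-0.0662 -0.0623 -0.0584]
plate ((552.37109375, -119.71630096435547), (123.84822082519531, 152.90884399414062), 85.92387390136719)
scene 804 [ 0.5285 -0.1155  0.0237] [0.02   0.024  0.0256]
post 37 [-0.0689 -0.0662 -0.0613]
plate ((548.6386108398438, -123.88803100585938), (129.52651977539062, 152.931396484375), 84.48055267333984)
```

View pics/end.png

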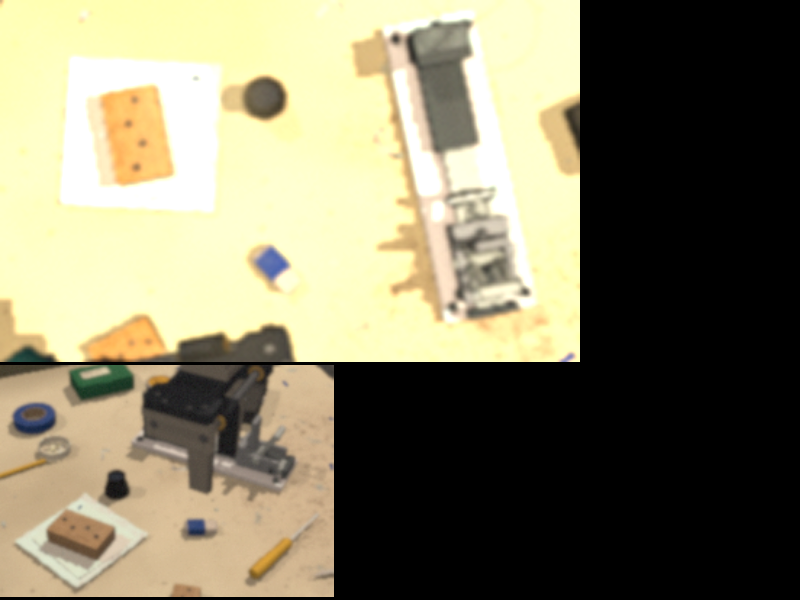

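The block lies flat with its holes up, centred on the plate to within a few mm. The jaw is at its back stop and the bystanders have not moved.

```bash
python3 -c "from bench import manip; print(manip.hand_in())"
```

```text
the job is handed in; nothing more can be done
None
```

The job is handed in at about 32 s of the 58 s allowed: the jaw is at its back stop (about 48 mm), the block lies flat with holes up within a few mm of the plate's middle, and the dish, loupe and eraser look undisturbed; no verdict came back.

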